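# Sort out the mixed-up patient samples at the microscope bench

## Task

Four patients' sample cups have been put back in one another's trays: swap them round so that each cup stands upright in the cup bay of the tray that matches its lid colour. The empty grey tray is free for parking a cup on the way. Keep the cups upright, set them down gently rather than dropping them, never stand one on the bare bench, and do not knock over the amber oil bottle.

Things in the scene. Friction and masses are not known exactly. Their poses are not given: they have to be found in the camera images.
- red_cup: loose closed sample cup, 68 mm tall, 45 to 90 g: white tapered body 42 mm wide at the foot, 46 mm at the top, and a red screw lid 52 mm in diameter, 52 to 68 mm above the foot. Round: can be gripped from above across the lid at any yaw. Origin: centre of its underside, z up the cup.
- blue_cup: loose closed sample cup, 68 mm tall, 45 to 90 g: white tapered body 42 mm wide at the foot, 46 mm at the top, and a blue screw lid 52 mm in diameter, 52 to 68 mm above the foot. Round: can be gripped from above across the lid at any yaw. Origin: centre of its underside, z up the cup.
- yellow_cup: loose closed sample cup, 68 mm tall, 45 to 90 g: white tapered body 42 mm wide at the foot, 46 mm at the top, and a yellow screw lid 52 mm in diameter, 52 to 68 mm above the foot. Round: can be gripped from above across the lid at any yaw. Origin: centre of its underside, z up the cup.
- green_cup: loose closed sample cup, 68 mm tall, 45 to 90 g: white tapered body 42 mm wide at the foot, 46 mm at the top, and a green screw lid 52 mm in diameter, 52 to 68 mm above the foot. Round: can be gripped from above across the lid at any yaw. Origin: centre of its underside, z up the cup.
- red_tray: red plastic sample tray, fixed, 124 x 86 mm, walls 22 mm high; belongs to the red-lidded cup; a glass slide lies in its second bay. Origin: at bench height under the centre of the square cup bay, whose floor is 8 mm higher and 64 x 64 mm inside, with walls 14 mm above the floor. Second bay along +x: the tray reaches 40 mm to -x, 96 mm to +x and 43 mm to each side.
- blue_tray: blue plastic sample tray, fixed, 124 x 86 mm, walls 22 mm high; belongs to the blue-lidded cup; a glass slide lies in its second bay. Origin: at bench height under the centre of the square cup bay, whose floor is 8 mm higher and 64 x 64 mm inside, with walls 14 mm above the floor. Second bay along +x: the tray reaches 40 mm to -x, 96 mm to +x and 43 mm to each side.
- yellow_tray: yellow plastic sample tray, fixed, 124 x 86 mm, walls 22 mm high; belongs to the yellow-lidded cup; a glass slide lies in its second bay. Origin: at bench height under the centre of the square cup bay, whose floor is 8 mm higher and 64 x 64 mm inside, with walls 14 mm above the floor. Second bay along +x: the tray reaches 40 mm to -x, 96 mm to +x and 43 mm to each side.
- green_tray: green plastic sample tray, fixed, 124 x 86 mm, walls 22 mm high; belongs to the green-lidded cup; a glass slide lies in its second bay. Origin: at bench height under the centre of the square cup bay, whose floor is 8 mm higher and 64 x 64 mm inside, with walls 14 mm above the floor. Second bay along +x: the tray reaches 40 mm to -x, 96 mm to +x and 43 mm to each side.
- spare_tray: grey plastic sample tray, fixed, 124 x 86 mm, walls 22 mm high; spare, empty at the start. Origin: at bench height under the centre of the square cup bay, whose floor is 8 mm higher and 64 x 64 mm inside, with walls 14 mm above the floor. Second bay along +x: the tray reaches 40 mm to -x, 96 mm to +x and 43 mm to each side.
- oil_bottle: small loose amber dropper bottle of immersion oil with a black collar and bulb, 32 mm wide, 80 mm tall; to be left standing. Origin: centre of its underside, z up. The other loose clutter near the trays is lower and over 60 mm from any cup bay's centre. A fixed microscope, 390 mm tall, stands at the bench's right end, over 0.6 m right of the robot's midline.
Not all that is in view belongs to the job. Of the things like the blue_cup, leave any that is brown; of the rest the smaller one is meant. Of the things that look like the green_cup, the middle-sized one is meant.

How it is judged:
By the outcome, as a careful person would: the job done as asked, in the order asked, and still so for the second after the job is handed in, with the robot touching nothing.
It also fails if it takes over 128 s, if anything falls off the work surface, if the arm or the gripper's body presses on something with over 40 N, if the wrist force passes 120 N, or if a joint passes its speed limit or range.

## Robot

A 6-joint arm with a two-finger parallel gripper is mounted at the origin on the work surface. World frame = base frame: x ahead of the robot, y to its left, z up, the work surface at z = 0. Lengths are in m, angles in rad, forces in N, time in s.
With the tool pointing down it reaches from about 0.35 to 0.95 m from the base axis. Payload 17.4 kg.
Tool frame: the origin (TCP) lies at the very end of the fingers, on their centre line; the grasp point (between the pads) lies 19 mm behind it; z points along the fingers, y is the line along which they close (so a half turn about z gives the same grasp; the last joint's range is limited). The gripper opens to 93 mm and grips with 3 to 60 N. Pads are 15 mm wide; open, the fingers measure 128 mm over their backs; the gripper's body (75 mm by 188 mm) begins 65 mm behind the grasp point.
Start: joints at [1.284, 0.116, 1.442, -0, 1.584, -0.038], TCP at [0.166, 0.654, 0.219] pointing down, gripper open.
Joint ranges: [-2.83, 2.83], [-0.83, 2.19], [0.07, 2.5], [-1.14, 4.28], [0.01, 3], [-2.97, 2.97]. Speed limits (rad/s): [1.89, 1.89, 2.22, 3.14, 3.14, 3.14].

## Interface

Orientations are given as a unit quaternion [w, x, y, z].
In Python, from plant import * gives the robot as it stands.
- The arm moves only by the tool drive_tool, never from a script. Its argument "increments" is a list of rows, each an object with "jaw": the finger opening in m, from 0 to 0.093; "travel": the shift along the tool's x, y, z in m, a list of three; "turn": the turn, a rotation vector about the tool's x, y, z in rad, a list of three. In form: [{"jaw": jaw, "travel": [x, y, z], "turn": [wx, wy, wz]}, ...]. A call has 1 to 20 rows; each row is the pose to reach, as a shift and turn from the pose commanded when the call began, along the tool's axes at that moment; what a row does not reach only later rows make up. A row lasts 1/12 s, in which the tool goes at most 41.7 mm and 7.16 degrees, less where a joint would pass 70% of its speed; a pose out of reach is approached as far as the arm can. A call with a gripper value outside its range is refused whole. The fingers move at their own pace and stop on an object; "force" is the grip in N (left out, the last holds). Time passes only in rows, so rows that repeat a pose let the fingers close. It gives the time, the measured TCP pose, the force, the opening and the grip force at its end, in the units of the state.
- sense(): the state, without advancing time (a new reading comes with each control period).
- capture(name): name is "scene" or "top" or "wrist"; returns a dict with "frame" (400x640x3 uint8, red, green, blue), "mtx" (3x3 intrinsics, pixels), "R" (3x3) and "t" (3): a world point X has camera coordinates R X + t; the wrist camera has in their place "T_tool_cam" (4x4, takes a point from camera to tool coordinates, whose origin is the TCP and whose axes are the flange's). Camera axes: x right, y down, z forward; pixel columns grow to the right and rows downward; lengths in m; the calibration is good to about 2 mm. A picture is of the moment at which its call begins: read the wrist's pose just before it. There is no depth.
- sign_off(): hands the job in; it is judged then, once.
The state is a dict: "time_s": time; "qpos": joint angles; "joint_vel": joint speeds; "tau": joint torques, N m; "tool_pos": TCP position; "tcp_rot": TCP orientation; "ft_force": force on the tool from outside, world axes, zero at the start; "torque": the same for the moment, N m; "gripper_width": finger opening in m; "finger_force": force on a finger pad.
Only numpy, scipy, OpenCV 4.12 (cv2) and the standard library are available. Lean on these libraries where they do the work, as an engineer would, in place of code of your own. Each camera call takes 0.05 s, during which the arm holds its last target. There are 200 camera calls.

## Working session

There is one attempt and no reset: what is moved stays moved. The work goes in short steps, Python scripts to look and compute and a tool call to move; the robot and the scene stay as the last step left them, time stands still between calls to the robot, and variables do not carry over. Pictures are saved under pics/ and viewed, at most 14 in all, crops included, and the job is handed in when it is done.

Besides the shell and the picture viewer there is one more tool, called after "Request:" by a JSON object that holds its "method" and its "body", one argument or row to a line. drive_tool: Moves the arm, as the interface text tells. Its arguments: {"type":"object","properties":{"increments":{"type":"array"},"force":{"type":"number"}},"required":["increments"]}

```bash
ls; mkdir -p pics
python3 - <<'E'
from plant import *
import cv2,numpy as np
s=sense();print(s)
for n in("scene","top"):
    c=capture(n);cv2.imwrite(f"pics/{n}0.png",c["frame"][:,:,::-1]);np.savez(f"{n}0.npz",**c)
    print(n,c["mtx"].tolist(),c["R"].tolist(),c["t"].tolist())
E
```

```text
pics
{'time_s': 0.0, 'qpos': array([ 1.28418787e+00,  1.16522229e-01,  1.44226859e+00, -4.42249734e-06,
        1.58399265e+00, -3.77967285e-02]), 'joint_vel': array([-0.00077393,  0.0003444 ,  0.00010629,  0.00032479, -0.00043566,
       -0.00140373]), 'tau': array([ 2.98388222e-03, -7.21284699e+01, -6.22593284e+01,  7.81448185e-02,
        2.39924662e-02, -5.94965195e-05]), 'tool_pos': array([0.16617123, 0.6540185 , 0.21787868]), 'tcp_rot': array([-9.39713858e-05,  1.24085218e-01,  9.92271386e-01, -5.87947539e-04]), 'ft_force': array([-0.42332951, -0.2076366 ,  0.71657839]), 'torque': array([ 0.0421081 , -0.04993455,  0.014592  ]), 'finger_force': 0.0, 'gripper_width': 0.09297454103385654}
scene [[444.775321768686, 0.0, 314.0146675220438], [0.0, 444.775321768686, 202.46186859140423], [0.0, 0.0, 1.0]] [[0.08057531101562745, 0.996741820372709, -0.0036555129370764725], [0.590548905538653, -0.05069300839353828, -0.8054081009445534], [-0.8029692456264025, 0.06273724906394039, -0.5927093960433351]] [-0.055517713302668956, -0.32558696074714744, 1.547750330167595]
top [[447.80528373825604, 0.0, 322.5462782568166], [0.0, 447.80528373825604, 200.3791222717251], [0.0, 0.0, 1.0]] [[0.00450320595424388, -0.9999852760282618, 0.003028013014284706], [-0.9750674554470087, -0.005062771553910378, -0.2218509086577935], [0.22186297226943794, -0.001953476612076837, -0.9750758972843585]] [0.006319050686173261, 0.5790088977261665, 1.1082253449665183]
```

View pics/top0.png

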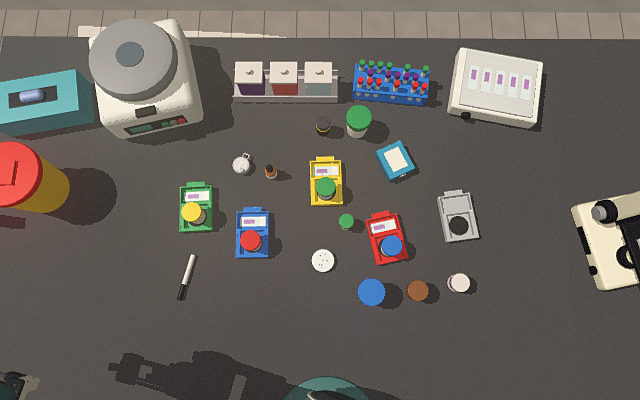

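View pics/scene0.png

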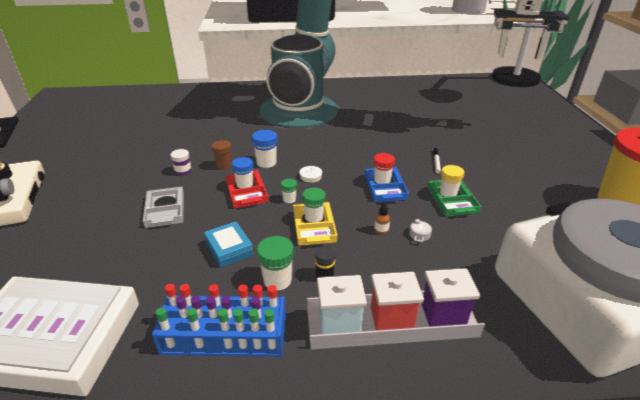

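Top view, the lookalikes:
- **Blue lids:** large at (371,292), small at (391,246) in the red tray, and a brown one at (418,290). I choose (391,246).
- **Green lids:** large at (358,118), middle at (326,188) in the yellow tray, and small at (346,221). I choose (326,188).
- **Red lid:** (250,240), in the blue tray. The other red things are the vials and the big bin.
- **Yellow lid:** (193,212), in the green tray.
- **Grey tray:** (459,215). The bottle is at (270,171).

In the scene view the same cups are at blue (243,170), green (314,203), red (384,165) and yellow (452,178).

```bash
cat > h.py <<'E'
import cv2,numpy as np
def load(n): return dict(np.load(n+"0.npz"))
def ray(c,p):
    d=c["R"].T@np.linalg.solve(c["mtx"],[p[0],p[1],1.]);return -c["R"].T@c["t"],d
def plane(c,p,z):
    o,d=ray(c,p);return o+d*(z-o[2])/d[2]
def tri(c1,p1,c2,p2):
    P=[c["mtx"]@np.c_[c["R"],c["t"]] for c in(c1,c2)]
    X=cv2.triangulatePoints(P[0],P[1],np.float64(p1).reshape(2,1),np.float64(p2).reshape(2,1));return (X[:3]/X[3])[:,0]
H={"red":[(0,6),(172,180)],"blue":[(98,122)],"yellow":[(20,32)],"green":[(42,85)]}
def mask(f,col,smin=110,vmin=50):
    h=cv2.cvtColor(f,cv2.COLOR_RGB2HSV);m=0
    for a,b in H[col]: m=m|cv2.inRange(h,(a,smin,vmin),(b,255,255))
    return m
def comp(m,p,r=None):
    m=m.copy()
    if r: k=np.zeros_like(m);cv2.circle(k,p,r,255,-1);m&=k
    n,l,st,ce=cv2.connectedComponentsWithStats(m)
    i=l[p[1],p[0]]
    if i==0: i=1+np.argmin(np.hypot(*(ce[1:]-p).T)+1000*(st[1:,4]<15))
    return np.uint8(l==i)*255
E
python3 - <<'E'
from h import *
T,S=load("top"),load("scene")
lids={"red":((250,240),(384,160)),"blue":((391,246),(243,166)),"yellow":((193,212),(452,174)),"green":((326,188),(314,198))}
for c,(p,q) in lids.items():
    r=[]
    for C,x in((T,p),(S,q)):
        k=comp(mask(C["frame"],c),x,20);ct=max(cv2.findContours(k,0,1)[0],key=cv2.contourArea)
        b=cv2.boundingRect(ct);r.append((b[0]+(b[2]-1)/2,b[1]+(b[3]-1)/2));
        if C is T: e=b
    X=tri(T,r[0],S,r[1]);print(c,"lid",X.round(4),"top box",e,"plane.068",plane(T,r[0],.068).round(4)[:2])
trays={"red":((374,250),(243,197)),"blue":((252,218),(386,197)),"yellow":((325,162),(315,236)),"green":((195,190),(456,207)),"spare":((447,200),(165,195))}
for c,(p,q) in trays.items():
    for C,x,nm in((T,p,"top"),(S,q,"scene")):
        if c=="spare":
            h=cv2.cvtColor(C["frame"],cv2.COLOR_RGB2HSV);m=cv2.inRange(h,(0,0,75),(180,60,255))
        else: m=mask(C["frame"],c,90,30)
        k=np.zeros_like(m);cv2.circle(k,((459,215) if nm=="top" else (164,207)) if c=="spare" else x,40,255,-1);m&=k
        ct=max(cv2.findContours(m,0,1)[0],key=cv2.contourArea)[:,0]
        W=np.float32([plane(C,u,.022)[:2] for u in ct])*1000
        (cx,cy),(w,h),a=cv2.minAreaRect(W)
        B=cv2.boxPoints(((cx,cy),(w,h),a));
        d1,d2=B[1]-B[0],B[2]-B[1]
        ax=d1 if np.hypot(*d1)>np.hypot(*d2) else d2; ax=ax/np.hypot(*ax); ax=ax*np.sign(ax[0])
        L=max(w,h);o=np.array([cx,cy])+ax*(40-L/2)
        print(c,nm,"size",round(L),round(min(w,h)),"yaw",np.degrees(np.arctan2(ax[1],ax[0])).round(1),"origin",o.round(1))
h=cv2.cvtColor(T["frame"],cv2.COLOR_RGB2BGR)[140:300,170:490]
cv2.imwrite("pics/crop1.png",cv2.resize(h,None,fx=2.5,fy=2.5,interpolation=2))
E
```

```text
red lid [0.4743 0.196  0.0617] top box (240, 230, 21, 21) plane.068 [0.4733 0.1944]
blue lid [ 0.4615 -0.1654  0.0628] top box (381, 236, 21, 20) plane.068 [ 0.4609 -0.1664]
yellow lid [0.5473 0.3522 0.0615] top box (181, 202, 22, 21) plane.068 [0.5456 0.3491]
green lid [0.6165 0.0038 0.0658] top box (316, 177, 20, 20) plane.068 [0.6158 0.0015]
red top size 139 90 yaw 13.0 origin [ 463.1 -166.3]
red scene size 155 92 yaw 12.8 origin [ 468.9 -165. ]
blue top size 136 88 yaw 1.2 origin [474.  197.1]
blue scene size 154 96 yaw 1.4 origin [478.  196.1]
yellow top size 132 88 yaw 2.4 origin [6.244e+02 3.000e-01]
yellow scene size 151 91 yaw 2.2 origin [621.    1.5]
green top size 135 87 yaw 4.3 origin [545.9 349.4]
green scene size 149 99 yaw 3.0 origin [549.4 347.9]
spare top size 224 209 yaw -46.4 origin [ 502.9 -307.9]
spare scene size 336 181 yaw 18.1 origin [ 428.2 -390.8]
```

View pics/crop1.png

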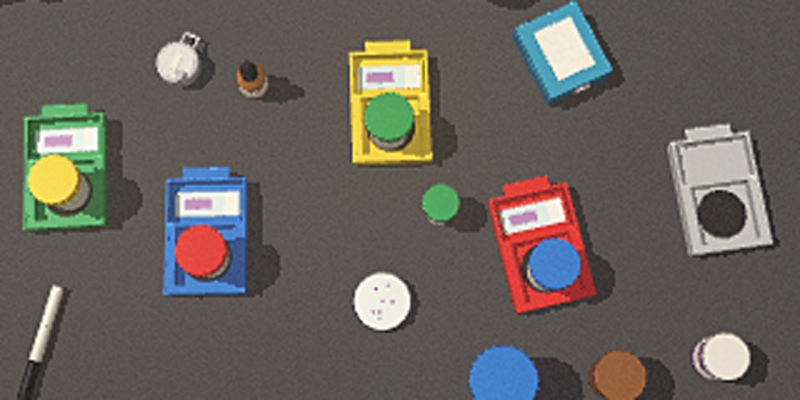

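Crop: the yellow lid (54,180), red lid (202,251), green lid (390,117) and blue lid (553,263) each sit in a wrong tray. The grey tray's bay at (722,214) shows only a flat dark disc. I'll move above the yellow cup and square the tool with the world axes.

Request:
{"method": "drive_tool", "body": {
  "increments": [
    {"jaw": 0.093, "travel": [-0.443, -0.2, 0], "turn": [0, 0, -0.249]},
    {"jaw": 0.093, "travel": [-0.443, -0.2, 0], "turn": [0, 0, -0.249]},
    {"jaw": 0.093, "travel": [-0.443, -0.2, 0], "turn": [0, 0, -0.249]},
    {"jaw": 0.093, "travel": [-0.443, -0.2, 0], "turn": [0, 0, -0.249]},
    {"jaw": 0.093, "travel": [-0.443, -0.2, 0], "turn": [0, 0, -0.249]},
    {"jaw": 0.093, "travel": [-0.443, -0.2, 0], "turn": [0, 0, -0.249]},
    {"jaw": 0.093, "travel": [-0.443, -0.2, 0], "turn": [0, 0, -0.249]},
    {"jaw": 0.093, "travel": [-0.443, -0.2, 0], "turn": [0, 0, -0.249]},
    {"jaw": 0.093, "travel": [-0.443, -0.2, 0], "turn": [0, 0, -0.249]},
    {"jaw": 0.093, "travel": [-0.443, -0.2, 0], "turn": [0, 0, -0.249]},
    {"jaw": 0.093, "travel": [-0.443, -0.2, 0], "turn": [0, 0, -0.249]},
    {"jaw": 0.093, "travel": [-0.443, -0.2, 0], "turn": [0, 0, -0.249]},
    {"jaw": 0.093, "travel": [-0.443, -0.2, 0], "turn": [0, 0, -0.249]},
    {"jaw": 0.093, "travel": [-0.443, -0.2, 0], "turn": [0, 0, -0.249]},
    {"jaw": 0.093, "travel": [-0.443, -0.2, 0], "turn": [0, 0, -0.249]},
    {"jaw": 0.093, "travel": [-0.443, -0.2, 0], "turn": [0, 0, -0.249]}
  ],
  "force": 15
}}

```text
time_s: 1.43
tool_pos: [0.5455, 0.352, 0.2186]
tcp_rot: [-0.0, -0.001, 1.0, 0.0]
ft_force: [-1.3, -0.6, 0.4]
gripper_width: 0.0929
finger_force: 0.0
```

```bash
cat >> h.py <<'E'
def wrist():
    from plant import sense,capture
    from scipy.spatial.transform import Rotation as Ro
    s=sense();c=capture("wrist");q=s["tcp_rot"]
    M=np.eye(4);M[:3,:3]=Ro.from_quat([q[1],q[2],q[3],q[0]]).as_matrix();M[:3,3]=s["tool_pos"]
    E=np.linalg.inv(M@c["T_tool_cam"]);return dict(frame=c["frame"],mtx=c["mtx"],R=E[:3,:3],t=E[:3,3])
E
python3 - <<'E'
from h import *
w=wrist();cv2.imwrite("pics/w1.png",w["frame"][:,:,::-1]);np.savez("wrist0.npz",**w)
print((-w["R"].T@w["t"]).round(3),w["mtx"].round(1).tolist())
P=lambda x:(lambda y:(y[:2]/y[2]).round(0))(w["mtx"]@(w["R"]@np.array(x)+w["t"]))
print("lid expected px",P([.5456,.3491,.076]))
T,S=load("top"),load("scene")
R=[]
for C,x in((T,(459,217)),(S,(164,205))):
    h=cv2.cvtColor(C["frame"],cv2.COLOR_RGB2HSV);print(h[x[1],x[0]],h[x[1]+60,x[0]])
    k=np.zeros(h.shape[:2],np.uint8);cv2.circle(k,x,34,255,-1)
    m=cv2.inRange(h,(0,0,105),(180,70,255))&k
    ct=max(cv2.findContours(m,0,1)[0],key=cv2.contourArea)[:,0]
    W=np.float32([plane(C,u,.022)[:2] for u in ct])*1000
    b=cv2.minAreaRect(W);print("spare rect",np.round(b[0],1),np.round(b[1],1),round(b[2],1))
    B=cv2.boxPoints(b);d1,d2=B[1]-B[0],B[2]-B[1];ax=max(d1,d2,key=np.linalg.norm);L=np.linalg.norm(ax);ax=ax/L*np.sign(ax[0])
    print("origin",np.array(b[0])+ax*(40-L/2),np.degrees(np.arctan2(ax[1],ax[0])))
    d=cv2.inRange(h,(0,0,0),(180,255,75))&k
    hull=np.zeros_like(d);cv2.fillPoly(hull,[cv2.convexHull(ct)],255);hull=cv2.erode(hull,np.ones((3,3)))
    n,l,st,ce=cv2.connectedComponentsWithStats(d&hull);i=1+np.argmax(st[1:,4]);print("disc",st[i],ce[i],plane(C,ce[i],.008).round(4));R.append(ce[i])
print(tri(T,R[0],S,R[1]).round(4))
E
```

```text
[0.461 0.351 0.385] [[294.5, 0.0, 316.2], [0.0, 294.5, 200.5], [0.0, 0.0, 1.0]]
lid expected px [314. 188.]
[45 30 51] [ 16  27 232]
spare rect [ 552.  -353.3] [137.9  93.1] 8.4
origin [ 523.38843918 -357.53001308] 8.369625
disc [449 216  19  19 277] [458.22021661 225.14440433] [ 0.5248 -0.3602  0.008 ]
[  3  19 132] [170  20  77]
spare rect [ 563.3 -349.9] [152.3  90.8] 8.7
origin [ 527.61069107 -355.40820122] 8.732879
disc [155 197  21   9 133] [165.15037594 200.65413534] [ 0.5241 -0.356   0.008 ]
[ 0.5243 -0.3578  0.0087]
```

View pics/w1.png

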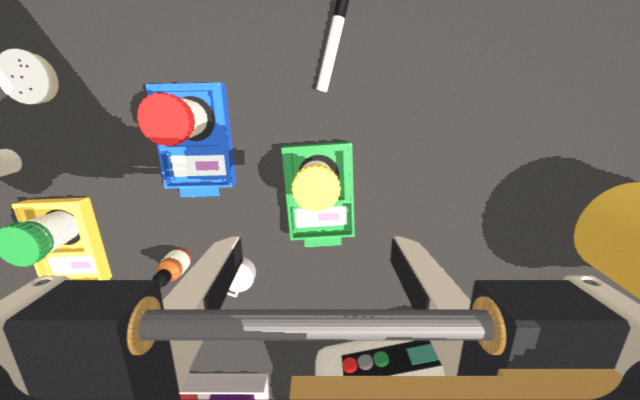

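The wrist view shows the yellow lid at (316,187), with (314,188) predicted. The red lid is at (166,119), the green lid at (25,243), and the bottle at (170,265). I'll refine the trays and lids from this view.

Run:
```python
from h import *
w,T=load("wrist"),load("top")
for c,p,q in(("yellow",(316,187),(193,212)),("red",(166,119),(250,240))):
    r=[]
    for C,x,rad in((w,p,45),(T,q,20)):
        b=cv2.boundingRect(max(cv2.findContours(comp(mask(C["frame"],c),x,rad),0,1)[0],key=cv2.contourArea));r.append((b[0]+(b[2]-1)/2,b[1]+(b[3]-1)/2))
    print(c,"lid",b,plane(w,r[0],.07)[:2].round(4),tri(w,r[0],T,r[1]).round(4))
for c,p in(("green",(320,200)),("blue",(195,140)),("yellow",(65,240))):
    m=mask(w["frame"],c,90,30);k=np.zeros_like(m);cv2.circle(k,p,68,255,-1);m&=k
    ct=max(cv2.findContours(m,0,1)[0],key=cv2.contourArea)[:,0]
    W=np.float32([plane(w,u,.022)[:2] for u in ct])*1000
    b=cv2.minAreaRect(W);B=cv2.boxPoints(b);ax=max(B[1]-B[0],B[2]-B[1],key=np.linalg.norm);L=np.linalg.norm(ax);ax=ax/L*np.sign(ax[0])
    print(c,np.round(b[1],1),"origin",(np.array(b[0])+ax*(40-L/2)).round(1),"from far end",(np.array(b[0])+ax*(L/2-96)).round(1))
```

```text
yellow lid (181, 202, 22, 21) [0.5376 0.3501] [0.5448 0.3508 0.0609]
red lid (240, 230, 21, 21) [0.4732 0.1953] [0.4733 0.1944 0.0681]
green [138.2  87. ] origin [543.2 353.6] from far end [545.4 353.8]
blue [136.7  92.9] origin [474.2 201.9] from far end [474.9 201.9]
yellow [123.2 105. ] origin [613.6   8.7] from far end [600.8   8.2]
```

Request:
{"method": "drive_tool", "body": {
  "increments": [
    {"jaw": 0.093, "travel": [0, -0.001, 0.04], "turn": [0, 0, 0]},
    {"jaw": 0.093, "travel": [0, -0.001, 0.08], "turn": [0, 0, 0]},
    {"jaw": 0.093, "travel": [0, -0.001, 0.11], "turn": [0, 0, 0]},
    {"jaw": 0.093, "travel": [0, -0.001, 0.135], "turn": [0, 0, 0]},
    {"jaw": 0.093, "travel": [0, -0.001, 0.155], "turn": [0, 0, 0]},
    {"jaw": 0.093, "travel": [0, -0.001, 0.169], "turn": [0, 0, 0]},
    {"jaw": 0.093, "travel": [0, -0.001, 0.169], "turn": [0, 0, 0]},
    {"jaw": 0.06, "travel": [0, -0.001, 0.169], "turn": [0, 0, 0]},
    {"jaw": 0.06, "travel": [0, -0.001, 0.169], "turn": [0, 0, 0]},
    {"jaw": 0.06, "travel": [0, -0.001, 0.169], "turn": [0, 0, 0]},
    {"jaw": 0.04, "travel": [0, -0.001, 0.169], "turn": [0, 0, 0]},
    {"jaw": 0.04, "travel": [0, -0.001, 0.169], "turn": [0, 0, 0]},
    {"jaw": 0.04, "travel": [0, -0.001, 0.169], "turn": [0, 0, 0]},
    {"jaw": 0.04, "travel": [0, -0.001, 0.169], "turn": [0, 0, 0]},
    {"jaw": 0.04, "travel": [0, -0.001, 0.169], "turn": [0, 0, 0]}
  ],
  "force": 15
}}

```text
time_s: 2.73
tool_pos: [0.5465, 0.3504, 0.0499]
tcp_rot: [0.0, -0.0, 1.0, 0.0]
ft_force: [-1.0, 0.6, 2.2]
gripper_width: 0.0509
finger_force: 15.0
```

Request:
{"method": "drive_tool", "body": {
  "increments": [
    {"jaw": 0.04, "travel": [0, 0, -0.015], "turn": [0, 0, 0]},
    {"jaw": 0.04, "travel": [0, 0, -0.045], "turn": [0, 0, 0]},
    {"jaw": 0.04, "travel": [0, 0, -0.08], "turn": [0, 0, 0]},
    {"jaw": 0.04, "travel": [0, 0, -0.11], "turn": [0, 0, 0]},
    {"jaw": 0.04, "travel": [0, -0.01, -0.12], "turn": [0, 0, 0]},
    {"jaw": 0.04, "travel": [0.001, -0.03, -0.12], "turn": [0, 0, 0]},
    {"jaw": 0.04, "travel": [0.022, -0.708, -0.12], "turn": [0, 0, 0]},
    {"jaw": 0.04, "travel": [0.022, -0.708, -0.12], "turn": [0, 0, 0]},
    {"jaw": 0.04, "travel": [0.022, -0.708, -0.12], "turn": [0, 0, 0]},
    {"jaw": 0.04, "travel": [0.022, -0.708, -0.12], "turn": [0, 0, 0]},
    {"jaw": 0.04, "travel": [0.022, -0.708, -0.12], "turn": [0, 0, 0]},
    {"jaw": 0.04, "travel": [0.022, -0.708, -0.12], "turn": [0, 0, 0]},
    {"jaw": 0.04, "travel": [0.022, -0.708, -0.12], "turn": [0, 0, 0]},
    {"jaw": 0.04, "travel": [0.022, -0.708, -0.12], "turn": [0, 0, 0]},
    {"jaw": 0.04, "travel": [0.022, -0.708, -0.12], "turn": [0, 0, 0]}
  ]
}}

```text
time_s: 3.98
tool_pos: [0.5329, -0.0567, 0.1703]
tcp_rot: [0.0, -0.0, 1.0, -0.0]
ft_force: [1.0, 0.3, -0.4]
gripper_width: 0.0507
finger_force: 15.0
```

Request:
{"method": "drive_tool", "body": {
  "increments": [
    {"jaw": 0.04, "travel": [0, 0, 0], "turn": [0, 0, 0]}
  ]
}}

```text
time_s: 4.07
tool_pos: [0.5329, -0.0605, 0.1701]
tcp_rot: [-0.0, 0.002, 1.0, -0.001]
ft_force: [0.9, 0.3, -1.2]
gripper_width: 0.0511
finger_force: 15.0
```

Request:
{"method": "drive_tool", "body": {
  "increments": [
    {"jaw": 0.04, "travel": [0.003, -0.08, 0], "turn": [0, 0, 0]},
    {"jaw": 0.04, "travel": [0.009, -0.2975, 0], "turn": [0, 0, 0]},
    {"jaw": 0.04, "travel": [0.009, -0.2975, 0], "turn": [0, 0, 0]},
    {"jaw": 0.04, "travel": [0.009, -0.2975, 0], "turn": [0, 0, 0]},
    {"jaw": 0.04, "travel": [0.009, -0.2975, 0], "turn": [0, 0, 0]},
    {"jaw": 0.04, "travel": [0.009, -0.2975, 0], "turn": [0, 0, 0]},
    {"jaw": 0.04, "travel": [0.009, -0.2975, 0], "turn": [0, 0, 0]},
    {"jaw": 0.04, "travel": [0.009, -0.2975, 0], "turn": [0, 0, 0]},
    {"jaw": 0.04, "travel": [0.009, -0.2975, 0], "turn": [0, 0, 0]},
    {"jaw": 0.04, "travel": [0.009, -0.2975, 0.01], "turn": [0, 0, 0]},
    {"jaw": 0.04, "travel": [0.009, -0.2975, 0.04], "turn": [0, 0, 0]},
    {"jaw": 0.04, "travel": [0.009, -0.2975, 0.07], "turn": [0, 0, 0]},
    {"jaw": 0.04, "travel": [0.009, -0.2975, 0.095], "turn": [0, 0, 0]},
    {"jaw": 0.04, "travel": [0.009, -0.2975, 0.108], "turn": [0, 0, 0]},
    {"jaw": 0.04, "travel": [0.009, -0.2975, 0.113], "turn": [0, 0, 0]},
    {"jaw": 0.04, "travel": [0.009, -0.2975, 0.116], "turn": [0, 0, 0]},
    {"jaw": 0.04, "travel": [0.009, -0.2975, 0.118], "turn": [0, 0, 0]},
    {"jaw": 0.04, "travel": [0.009, -0.2975, 0.119], "turn": [0, 0, 0]},
    {"jaw": 0.04, "travel": [0.009, -0.2975, 0.12], "turn": [0, 0, 0]},
    {"jaw": 0.04, "travel": [0.009, -0.2975, 0.12], "turn": [0, 0, 0]}
  ]
}}

```text
time_s: 5.73
tool_pos: [0.5251, -0.3522, 0.0504]
tcp_rot: [0.0, -0.0, 1.0, -0.0]
ft_force: [-0.7, -0.6, 0.3]
gripper_width: 0.0512
finger_force: 15.0
```

Request:
{"method": "drive_tool", "body": {
  "increments": [
    {"jaw": 0.04, "travel": [0.001, -0.004, 0], "turn": [0, 0, 0]},
    {"jaw": 0.04, "travel": [0.001, -0.004, 0.001], "turn": [0, 0, 0]},
    {"jaw": 0.04, "travel": [0.001, -0.004, 0.001], "turn": [0, 0, 0]}
  ]
}}

```text
time_s: 5.98
tool_pos: [0.5243, -0.3567, 0.0498]
tcp_rot: [0.001, 0.0, 1.0, -0.001]
ft_force: [-0.4, 0.0, 6.1]
gripper_width: 0.0513
finger_force: 15.0
```

Request:
{"method": "drive_tool", "body": {
  "increments": [
    {"jaw": 0.06, "travel": [0, 0, 0], "turn": [0, 0, 0]},
    {"jaw": 0.093, "travel": [0, 0, 0], "turn": [0, 0, 0]},
    {"jaw": 0.093, "travel": [0, 0, 0], "turn": [0, 0, 0]},
    {"jaw": 0.093, "travel": [0, 0, 0], "turn": [0, 0, 0]},
    {"jaw": 0.093, "travel": [0, 0, 0], "turn": [0, 0, 0]},
    {"jaw": 0.093, "travel": [0, 0, -0.02], "turn": [0, 0, 0]},
    {"jaw": 0.093, "travel": [0, 0, -0.06], "turn": [0, 0, 0]},
    {"jaw": 0.093, "travel": [0, 0, -0.1], "turn": [0, 0, 0]},
    {"jaw": 0.093, "travel": [0, 0, -0.14], "turn": [0, 0, 0]},
    {"jaw": 0.093, "travel": [0, 0, -0.17], "turn": [0, 0, 0]},
    {"jaw": 0.093, "travel": [0, 0, -0.17], "turn": [0, 0, 0]}
  ]
}}

```text
time_s: 6.9
tool_pos: [0.5252, -0.357, 0.2263]
tcp_rot: [0.004, -0.0, 1.0, -0.003]
ft_force: [0.1, 0.5, -0.4]
gripper_width: 0.093
finger_force: 0.0
```

Run:
```python
from h import *
w=wrist();cv2.imwrite("pics/w2.png",w["frame"][:,:,::-1]);np.savez("wrist0.npz",**w)
```

```text
(no output)
```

View pics/w2.png

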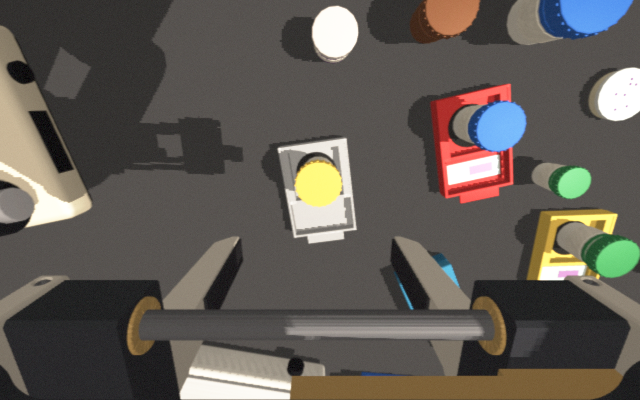

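The yellow cup stands upright in the grey bay at (318,184). Next I'll go above the green cup.

Request:
{"method": "drive_tool", "body": {
  "increments": [
    {"jaw": 0.093, "travel": [-0.091, 0.36, 0], "turn": [0, 0, 0]},
    {"jaw": 0.093, "travel": [-0.091, 0.36, 0], "turn": [0, 0, 0]},
    {"jaw": 0.093, "travel": [-0.091, 0.36, 0], "turn": [0, 0, 0]},
    {"jaw": 0.093, "travel": [-0.091, 0.36, 0], "turn": [0, 0, 0]},
    {"jaw": 0.093, "travel": [-0.091, 0.36, 0], "turn": [0, 0, 0]},
    {"jaw": 0.093, "travel": [-0.091, 0.36, 0], "turn": [0, 0, 0]},
    {"jaw": 0.093, "travel": [-0.091, 0.36, 0], "turn": [0, 0, 0]},
    {"jaw": 0.093, "travel": [-0.091, 0.36, 0], "turn": [0, 0, 0]},
    {"jaw": 0.093, "travel": [-0.091, 0.36, 0], "turn": [0, 0, 0]},
    {"jaw": 0.093, "travel": [-0.091, 0.36, 0], "turn": [0, 0, 0]},
    {"jaw": 0.093, "travel": [-0.091, 0.36, 0], "turn": [0, 0, 0]},
    {"jaw": 0.093, "travel": [-0.091, 0.36, 0], "turn": [0, 0, 0]},
    {"jaw": 0.093, "travel": [-0.091, 0.36, 0], "turn": [0, 0, 0]}
  ]
}}

```text
time_s: 8.03
tool_pos: [0.6145, 0.003, 0.218]
tcp_rot: [-0.0, 0.0, 1.0, -0.0]
ft_force: [0.5, -0.1, 1.1]
gripper_width: 0.0934
finger_force: 0.0
```

Run:
```python
from h import *
from plant import sense
print(sense()["tool_pos"].round(4))
w=wrist();cv2.imwrite("pics/w3.png",w["frame"][:,:,::-1]);np.savez("wrist0.npz",**w)
P=lambda x:(lambda y:(y[:2]/y[2]).round(1))(w["mtx"]@(w["R"]@np.array(x)+w["t"]))
print("lid exp",P([.6158,.0025,.076]))
m=mask(w["frame"],"yellow",90,30);k=np.zeros_like(m);cv2.circle(k,(318,195),68,255,-1);m&=k
ct=max(cv2.findContours(m,0,1)[0],key=cv2.contourArea)[:,0]
W=np.float32([plane(w,u,.022)[:2] for u in ct])*1000
b=cv2.minAreaRect(W);B=cv2.boxPoints(b);ax=max(B[1]-B[0],B[2]-B[1],key=np.linalg.norm);L=np.linalg.norm(ax);ax=ax/L*np.sign(ax[0])
print("yellow",np.round(b[1],1),"origin",(np.array(b[0])+ax*(40-L/2)).round(1),"from far end",(np.array(b[0])+ax*(L/2-96)).round(1))
```

```text
[0.6145 0.003  0.218 ]
lid exp [316.4 189.8]
yellow [140.   88.6] origin [616.5   0.7] from far end [620.5   0.8]
```

View pics/w3.png

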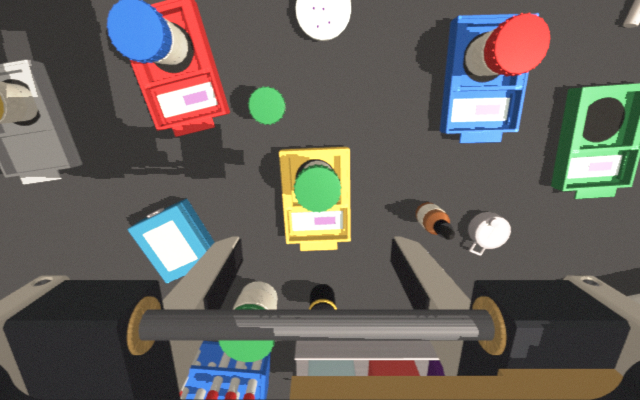

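The green lid is at (318,188), right under the tool. Nothing stands within the fingers' sweep.

Request:
{"method": "drive_tool", "body": {
  "increments": [
    {"jaw": 0.093, "travel": [-0.001, 0.001, 0.04], "turn": [0, 0, 0]},
    {"jaw": 0.093, "travel": [-0.001, 0.001, 0.08], "turn": [0, 0, 0]},
    {"jaw": 0.093, "travel": [-0.001, 0.001, 0.11], "turn": [0, 0, 0]},
    {"jaw": 0.093, "travel": [-0.001, 0.001, 0.135], "turn": [0, 0, 0]},
    {"jaw": 0.093, "travel": [-0.001, 0.001, 0.155], "turn": [0, 0, 0]},
    {"jaw": 0.093, "travel": [-0.001, 0.001, 0.168], "turn": [0, 0, 0]},
    {"jaw": 0.093, "travel": [-0.001, 0.001, 0.168], "turn": [0, 0, 0]},
    {"jaw": 0.06, "travel": [-0.001, 0.001, 0.168], "turn": [0, 0, 0]},
    {"jaw": 0.06, "travel": [-0.001, 0.001, 0.168], "turn": [0, 0, 0]},
    {"jaw": 0.06, "travel": [-0.001, 0.001, 0.168], "turn": [0, 0, 0]},
    {"jaw": 0.04, "travel": [-0.001, 0.001, 0.168], "turn": [0, 0, 0]},
    {"jaw": 0.04, "travel": [-0.001, 0.001, 0.168], "turn": [0, 0, 0]},
    {"jaw": 0.04, "travel": [-0.001, 0.001, 0.168], "turn": [0, 0, 0]},
    {"jaw": 0.04, "travel": [-0.001, 0.001, 0.168], "turn": [0, 0, 0]},
    {"jaw": 0.04, "travel": [-0.001, 0.001, 0.168], "turn": [0, 0, 0]}
  ]
}}

```text
time_s: 9.33
tool_pos: [0.6159, 0.005, 0.0509]
tcp_rot: [0.0, -0.0, 1.0, -0.0]
ft_force: [0.3, 0.6, 1.7]
gripper_width: 0.0509
finger_force: 15.0
```

Request:
{"method": "drive_tool", "body": {
  "increments": [
    {"jaw": 0.04, "travel": [0, 0, -0.015], "turn": [0, 0, 0]},
    {"jaw": 0.04, "travel": [0, 0, -0.045], "turn": [0, 0, 0]},
    {"jaw": 0.04, "travel": [0, 0, -0.08], "turn": [0, 0, 0]},
    {"jaw": 0.04, "travel": [0, 0, -0.11], "turn": [0, 0, 0]},
    {"jaw": 0.04, "travel": [0.002, 0.01, -0.12], "turn": [0, 0, 0]},
    {"jaw": 0.04, "travel": [0.006, 0.03, -0.12], "turn": [0, 0, 0]},
    {"jaw": 0.04, "travel": [0.071, 0.346, -0.12], "turn": [0, 0, 0]},
    {"jaw": 0.04, "travel": [0.071, 0.346, -0.12], "turn": [0, 0, 0]},
    {"jaw": 0.04, "travel": [0.071, 0.346, -0.12], "turn": [0, 0, 0]},
    {"jaw": 0.04, "travel": [0.071, 0.346, -0.12], "turn": [0, 0, 0]},
    {"jaw": 0.04, "travel": [0.071, 0.346, -0.12], "turn": [0, 0, 0]},
    {"jaw": 0.04, "travel": [0.071, 0.346, -0.12], "turn": [0, 0, 0]},
    {"jaw": 0.04, "travel": [0.071, 0.346, -0.12], "turn": [0, 0, 0]},
    {"jaw": 0.04, "travel": [0.071, 0.346, -0.12], "turn": [0, 0, 0]},
    {"jaw": 0.04, "travel": [0.071, 0.346, -0.12], "turn": [0, 0, 0]},
    {"jaw": 0.04, "travel": [0.071, 0.346, -0.12], "turn": [0, 0, 0]},
    {"jaw": 0.04, "travel": [0.071, 0.346, -0.12], "turn": [0, 0, 0]},
    {"jaw": 0.04, "travel": [0.071, 0.346, -0.12], "turn": [0, 0, 0]}
  ]
}}

```text
time_s: 10.83
tool_pos: [0.5449, 0.35, 0.1704]
tcp_rot: [-0.0, 0.0, 1.0, -0.0]
ft_force: [0.0, 0.0, -0.2]
gripper_width: 0.0512
finger_force: 15.0
```

Request:
{"method": "drive_tool", "body": {
  "increments": [
    {"jaw": 0.04, "travel": [0, 0.001, 0.02], "turn": [0, 0, 0]},
    {"jaw": 0.04, "travel": [0, 0.001, 0.05], "turn": [0, 0, 0]},
    {"jaw": 0.04, "travel": [0, 0.001, 0.08], "turn": [0, 0, 0]},
    {"jaw": 0.04, "travel": [0, 0.001, 0.1], "turn": [0, 0, 0]},
    {"jaw": 0.04, "travel": [0, 0.001, 0.11], "turn": [0, 0, 0]},
    {"jaw": 0.04, "travel": [0, 0.001, 0.115], "turn": [0, 0, 0]},
    {"jaw": 0.04, "travel": [0, 0.001, 0.118], "turn": [0, 0, 0]},
    {"jaw": 0.04, "travel": [0, 0.001, 0.119], "turn": [0, 0, 0]},
    {"jaw": 0.04, "travel": [0, 0.001, 0.12], "turn": [0, 0, 0]},
    {"jaw": 0.04, "travel": [0, 0.001, 0.1205], "turn": [0, 0, 0]},
    {"jaw": 0.04, "travel": [0, 0.001, 0.1205], "turn": [0, 0, 0]}
  ]
}}

```text
time_s: 11.75
tool_pos: [0.545, 0.3522, 0.0509]
tcp_rot: [0.0, -0.0, 1.0, 0.0]
ft_force: [-0.9, 0.7, 0.7]
gripper_width: 0.0513
finger_force: 15.0
```

Request:
{"method": "drive_tool", "body": {
  "increments": [
    {"jaw": 0.04, "travel": [0, 0, 0.0005], "turn": [0, 0, 0]},
    {"jaw": 0.04, "travel": [0, 0, 0.001], "turn": [0, 0, 0]},
    {"jaw": 0.04, "travel": [0, 0, 0.001], "turn": [0, 0, 0]}
  ]
}}

```text
time_s: 12.0
tool_pos: [0.5454, 0.3522, 0.0508]
tcp_rot: [0.001, -0.0, 1.0, 0.0]
ft_force: [-0.7, -1.7, 9.1]
gripper_width: 0.0511
finger_force: 15.0
```

Request:
{"method": "drive_tool", "body": {
  "increments": [
    {"jaw": 0.06, "travel": [0, 0, 0], "turn": [0, 0, 0]},
    {"jaw": 0.093, "travel": [0, 0, 0], "turn": [0, 0, 0]},
    {"jaw": 0.093, "travel": [0, 0, 0], "turn": [0, 0, 0]},
    {"jaw": 0.093, "travel": [0, 0, 0], "turn": [0, 0, 0]},
    {"jaw": 0.093, "travel": [0, 0, 0], "turn": [0, 0, 0]},
    {"jaw": 0.093, "travel": [0, 0, -0.02], "turn": [0, 0, 0]},
    {"jaw": 0.093, "travel": [0, 0, -0.06], "turn": [0, 0, 0]},
    {"jaw": 0.093, "travel": [0, 0, -0.1], "turn": [0, 0, 0]},
    {"jaw": 0.093, "travel": [0, 0, -0.14], "turn": [0, 0, 0]},
    {"jaw": 0.093, "travel": [0, 0, -0.17], "turn": [0, 0, 0]},
    {"jaw": 0.093, "travel": [0, 0, -0.17], "turn": [0, 0, 0]}
  ]
}}

```text
time_s: 12.92
tool_pos: [0.5461, 0.3529, 0.2268]
tcp_rot: [0.004, -0.0, 1.0, 0.002]
ft_force: [-0.3, 0.3, 0.7]
gripper_width: 0.0932
finger_force: 0.0
```

Run:
```python
from h import *
w=wrist();m=comp(mask(w["frame"],"green"),(316,185),45)
c=max(cv2.findContours(m,0,1)[0],key=cv2.contourArea);print(cv2.boundingRect(c),cv2.minEnclosingCircle(c))
cv2.imwrite("pics/w4.png",w["frame"][120:270,220:420,::-1])
```

```text
(282, 141, 70, 90) ((316.0, 185.0), 45.000099182128906)
```

View pics/w4.png

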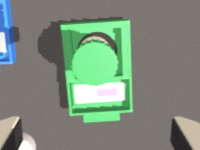

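Request:
{"method": "drive_tool", "body": {
  "increments": [
    {"jaw": 0.093, "travel": [0.021, -0.709, 0], "turn": [0, 0, 0]},
    {"jaw": 0.093, "travel": [0.021, -0.709, 0], "turn": [0, 0, 0]},
    {"jaw": 0.093, "travel": [0.021, -0.709, 0], "turn": [0, 0, 0]},
    {"jaw": 0.093, "travel": [0.021, -0.709, 0], "turn": [0, 0, 0]},
    {"jaw": 0.093, "travel": [0.021, -0.709, 0], "turn": [0, 0, 0]},
    {"jaw": 0.093, "travel": [0.021, -0.709, 0], "turn": [0, 0, 0]},
    {"jaw": 0.093, "travel": [0.021, -0.709, 0], "turn": [0, 0, 0]},
    {"jaw": 0.093, "travel": [0.021, -0.709, 0], "turn": [0, 0, 0]},
    {"jaw": 0.093, "travel": [0.021, -0.709, 0], "turn": [0, 0, 0]},
    {"jaw": 0.093, "travel": [0.021, -0.709, 0], "turn": [0, 0, 0]},
    {"jaw": 0.093, "travel": [0.021, -0.709, 0], "turn": [0, 0, 0]},
    {"jaw": 0.093, "travel": [0.021, -0.709, 0], "turn": [0, 0, 0]},
    {"jaw": 0.093, "travel": [0.021, -0.709, 0], "turn": [0, 0, 0]},
    {"jaw": 0.093, "travel": [0.021, -0.709, 0], "turn": [0, 0, 0]},
    {"jaw": 0.093, "travel": [0.021, -0.709, 0], "turn": [0, 0, 0]},
    {"jaw": 0.093, "travel": [0.021, -0.709, 0], "turn": [0, 0, 0]},
    {"jaw": 0.093, "travel": [0.021, -0.709, 0], "turn": [0, 0, 0]},
    {"jaw": 0.093, "travel": [0.021, -0.709, 0], "turn": [0, 0, 0]},
    {"jaw": 0.093, "travel": [0.021, -0.709, 0], "turn": [0, 0, 0]},
    {"jaw": 0.093, "travel": [0.021, -0.709, 0], "turn": [0, 0, 0]}
  ]
}}

```text
time_s: 14.63
tool_pos: [0.5236, -0.3566, 0.2179]
tcp_rot: [-0.001, 0.0, 1.0, 0.001]
ft_force: [0.1, 0.8, 0.2]
gripper_width: 0.0929
finger_force: 0.0
```

The crop shows the green lid at (95,62), upright in the green bay. Now I'll pick up the yellow cup.

Request:
{"method": "drive_tool", "body": {
  "increments": [
    {"jaw": 0.093, "travel": [0, 0, 0.04], "turn": [0, 0, 0]},
    {"jaw": 0.093, "travel": [0, 0, 0.08], "turn": [0, 0, 0]},
    {"jaw": 0.093, "travel": [0, 0, 0.11], "turn": [0, 0, 0]},
    {"jaw": 0.093, "travel": [0, 0, 0.135], "turn": [0, 0, 0]},
    {"jaw": 0.093, "travel": [0, 0, 0.155], "turn": [0, 0, 0]},
    {"jaw": 0.093, "travel": [0, 0, 0.167], "turn": [0, 0, 0]},
    {"jaw": 0.093, "travel": [0, 0, 0.167], "turn": [0, 0, 0]},
    {"jaw": 0.06, "travel": [0, 0, 0.167], "turn": [0, 0, 0]},
    {"jaw": 0.06, "travel": [0, 0, 0.167], "turn": [0, 0, 0]},
    {"jaw": 0.06, "travel": [0, 0, 0.167], "turn": [0, 0, 0]},
    {"jaw": 0.04, "travel": [0, 0, 0.167], "turn": [0, 0, 0]},
    {"jaw": 0.04, "travel": [0, 0, 0.167], "turn": [0, 0, 0]},
    {"jaw": 0.04, "travel": [0, 0, 0.167], "turn": [0, 0, 0]},
    {"jaw": 0.04, "travel": [0, 0, 0.167], "turn": [0, 0, 0]},
    {"jaw": 0.04, "travel": [0, 0, 0.167], "turn": [0, 0, 0]}
  ]
}}

```text
time_s: 15.88
tool_pos: [0.5239, -0.3571, 0.0524]
tcp_rot: [0.0, -0.0, 1.0, -0.0]
ft_force: [-0.2, -0.2, 1.8]
gripper_width: 0.0511
finger_force: 15.0
```

Request:
{"method": "drive_tool", "body": {
  "increments": [
    {"jaw": 0.04, "travel": [0, 0, -0.015], "turn": [0, 0, 0]},
    {"jaw": 0.04, "travel": [0, 0, -0.045], "turn": [0, 0, 0]},
    {"jaw": 0.04, "travel": [0, 0, -0.08], "turn": [0, 0, 0]},
    {"jaw": 0.04, "travel": [0, 0, -0.11], "turn": [0, 0, 0]},
    {"jaw": 0.04, "travel": [-0.003, 0.01, -0.12], "turn": [0, 0, 0]},
    {"jaw": 0.04, "travel": [-0.008, 0.03, -0.12], "turn": [0, 0, 0]},
    {"jaw": 0.04, "travel": [-0.094, 0.359, -0.12], "turn": [0, 0, 0]},
    {"jaw": 0.04, "travel": [-0.094, 0.359, -0.12], "turn": [0, 0, 0]},
    {"jaw": 0.04, "travel": [-0.094, 0.359, -0.12], "turn": [0, 0, 0]},
    {"jaw": 0.04, "travel": [-0.094, 0.359, -0.12], "turn": [0, 0, 0]},
    {"jaw": 0.04, "travel": [-0.094, 0.359, -0.12], "turn": [0, 0, 0]},
    {"jaw": 0.04, "travel": [-0.094, 0.359, -0.12], "turn": [0, 0, 0]},
    {"jaw": 0.04, "travel": [-0.094, 0.359, -0.12], "turn": [0, 0, 0]},
    {"jaw": 0.04, "travel": [-0.094, 0.359, -0.12], "turn": [0, 0, 0]},
    {"jaw": 0.04, "travel": [-0.094, 0.359, -0.12], "turn": [0, 0, 0]},
    {"jaw": 0.04, "travel": [-0.094, 0.359, -0.12], "turn": [0, 0, 0]},
    {"jaw": 0.04, "travel": [-0.094, 0.359, -0.12], "turn": [0, 0, 0]},
    {"jaw": 0.04, "travel": [-0.094, 0.359, -0.12], "turn": [0, 0, 0]}
  ]
}}

```text
time_s: 17.38
tool_pos: [0.6175, 0.001, 0.1723]
tcp_rot: [-0.0, 0.0, 1.0, -0.0]
ft_force: [-0.0, -1.1, -0.7]
gripper_width: 0.0516
finger_force: 15.0
```

Request:
{"method": "drive_tool", "body": {
  "increments": [
    {"jaw": 0.04, "travel": [0, 0, 0.02], "turn": [0, 0, 0]},
    {"jaw": 0.04, "travel": [0, 0, 0.05], "turn": [0, 0, 0]},
    {"jaw": 0.04, "travel": [0, 0, 0.08], "turn": [0, 0, 0]},
    {"jaw": 0.04, "travel": [0, 0, 0.1], "turn": [0, 0, 0]},
    {"jaw": 0.04, "travel": [0, 0, 0.11], "turn": [0, 0, 0]},
    {"jaw": 0.04, "travel": [0, 0, 0.115], "turn": [0, 0, 0]},
    {"jaw": 0.04, "travel": [0, 0, 0.118], "turn": [0, 0, 0]},
    {"jaw": 0.04, "travel": [0, 0, 0.119], "turn": [0, 0, 0]},
    {"jaw": 0.04, "travel": [0, 0, 0.12], "turn": [0, 0, 0]},
    {"jaw": 0.04, "travel": [0, 0, 0.1205], "turn": [0, 0, 0]},
    {"jaw": 0.04, "travel": [0, 0, 0.1205], "turn": [0, 0, 0]}
  ]
}}

```text
time_s: 18.3
tool_pos: [0.6181, 0.002, 0.0524]
tcp_rot: [0.001, -0.0, 1.0, -0.0]
ft_force: [-1.0, -0.2, 1.5]
gripper_width: 0.0513
finger_force: 15.0
```

Request:
{"method": "drive_tool", "body": {
  "increments": [
    {"jaw": 0.04, "travel": [0, 0, 0.0005], "turn": [0, 0, 0]},
    {"jaw": 0.04, "travel": [0, 0, 0.001], "turn": [0, 0, 0]},
    {"jaw": 0.04, "travel": [0, 0, 0.001], "turn": [0, 0, 0]}
  ]
}}

```text
time_s: 18.55
tool_pos: [0.6186, 0.002, 0.0523]
tcp_rot: [0.001, -0.0, 1.0, -0.0]
ft_force: [-1.1, 0.7, 8.5]
gripper_width: 0.0511
finger_force: 15.0
```

Request:
{"method": "drive_tool", "body": {
  "increments": [
    {"jaw": 0.06, "travel": [0, 0, 0], "turn": [0, 0, 0]},
    {"jaw": 0.093, "travel": [0, 0, 0], "turn": [0, 0, 0]},
    {"jaw": 0.093, "travel": [0, 0, 0], "turn": [0, 0, 0]},
    {"jaw": 0.093, "travel": [0, 0, 0], "turn": [0, 0, 0]},
    {"jaw": 0.093, "travel": [0, 0, 0], "turn": [0, 0, 0]},
    {"jaw": 0.093, "travel": [0, 0, -0.02], "turn": [0, 0, 0]},
    {"jaw": 0.093, "travel": [0, 0, -0.06], "turn": [0, 0, 0]},
    {"jaw": 0.093, "travel": [0, 0, -0.1], "turn": [0, 0, 0]},
    {"jaw": 0.093, "travel": [0, 0, -0.14], "turn": [0, 0, 0]},
    {"jaw": 0.093, "travel": [0, 0, -0.167], "turn": [0, 0, 0]},
    {"jaw": 0.093, "travel": [0.145, 0.193, -0.167], "turn": [0, 0, 0]},
    {"jaw": 0.093, "travel": [0.145, 0.193, -0.167], "turn": [0, 0, 0]},
    {"jaw": 0.093, "travel": [0.145, 0.193, -0.167], "turn": [0, 0, 0]},
    {"jaw": 0.093, "travel": [0.145, 0.193, -0.167], "turn": [0, 0, 0]},
    {"jaw": 0.093, "travel": [0.145, 0.193, -0.167], "turn": [0, 0, 0]},
    {"jaw": 0.093, "travel": [0.145, 0.193, -0.167], "turn": [0, 0, 0]},
    {"jaw": 0.093, "travel": [0.145, 0.193, -0.167], "turn": [0, 0, 0]},
    {"jaw": 0.093, "travel": [0.145, 0.193, -0.167], "turn": [0, 0, 0]},
    {"jaw": 0.093, "travel": [0.145, 0.193, -0.167], "turn": [0, 0, 0]}
  ]
}}

```text
time_s: 20.13
tool_pos: [0.473, 0.1948, 0.2177]
tcp_rot: [0.0, -0.0, 1.0, -0.0]
ft_force: [0.1, 1.4, -0.0]
gripper_width: 0.0928
finger_force: 0.0
```

Run:
```python
from h import *
from plant import sense
print(sense()["tool_pos"].round(4))
w=wrist();cv2.imwrite("pics/w5.png",w["frame"][:,:,::-1])
P=lambda x:(lambda y:(y[:2]/y[2]).round(1))(w["mtx"]@(w["R"]@np.array(x)+w["t"]))
print("lid exp",P([.4735,.195,.076]))
m=comp(mask(w["frame"],"red"),(317,187),50);print(cv2.boundingRect(m))
```

```text
[0.473  0.1948 0.2177]
lid exp [317. 189.]
(294, 164, 48, 47)
```

View pics/w5.png

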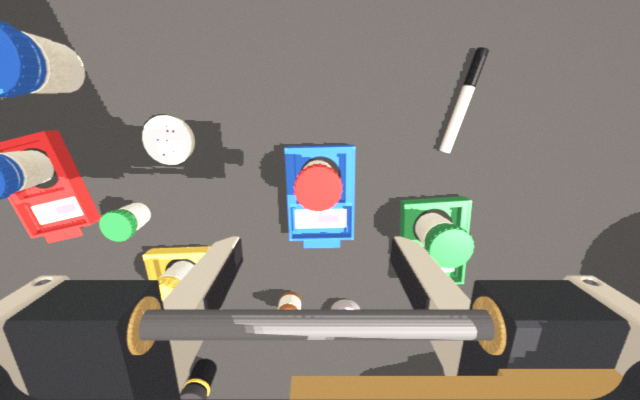

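The red lid is centred at (318,187), as predicted. The green cup stands in the green tray (435,240), the yellow cup in the yellow tray (180,272), and the bottle is still up at (290,303). I'll grip the red cup.

Request:
{"method": "drive_tool", "body": {
  "increments": [
    {"jaw": 0.093, "travel": [-0.001, 0.001, 0.04], "turn": [0, 0, 0]},
    {"jaw": 0.093, "travel": [-0.001, 0.001, 0.08], "turn": [0, 0, 0]},
    {"jaw": 0.093, "travel": [-0.001, 0.001, 0.11], "turn": [0, 0, 0]},
    {"jaw": 0.093, "travel": [-0.001, 0.001, 0.135], "turn": [0, 0, 0]},
    {"jaw": 0.093, "travel": [-0.001, 0.001, 0.155], "turn": [0, 0, 0]},
    {"jaw": 0.093, "travel": [-0.001, 0.001, 0.168], "turn": [0, 0, 0]},
    {"jaw": 0.093, "travel": [-0.001, 0.001, 0.168], "turn": [0, 0, 0]},
    {"jaw": 0.06, "travel": [-0.001, 0.001, 0.168], "turn": [0, 0, 0]},
    {"jaw": 0.06, "travel": [-0.001, 0.001, 0.168], "turn": [0, 0, 0]},
    {"jaw": 0.06, "travel": [-0.001, 0.001, 0.168], "turn": [0, 0, 0]},
    {"jaw": 0.04, "travel": [-0.001, 0.001, 0.168], "turn": [0, 0, 0]},
    {"jaw": 0.04, "travel": [-0.001, 0.001, 0.168], "turn": [0, 0, 0]},
    {"jaw": 0.04, "travel": [-0.001, 0.001, 0.168], "turn": [0, 0, 0]},
    {"jaw": 0.04, "travel": [-0.001, 0.001, 0.168], "turn": [0, 0, 0]},
    {"jaw": 0.04, "travel": [-0.001, 0.001, 0.168], "turn": [0, 0, 0]}
  ]
}}

```text
time_s: 21.43
tool_pos: [0.4739, 0.1961, 0.0499]
tcp_rot: [0.0, -0.0, 1.0, 0.0]
ft_force: [-0.2, 0.5, 1.2]
gripper_width: 0.0509
finger_force: 15.0
```

Request:
{"method": "drive_tool", "body": {
  "increments": [
    {"jaw": 0.04, "travel": [0, 0, -0.015], "turn": [0, 0, 0]},
    {"jaw": 0.04, "travel": [0, 0, -0.045], "turn": [0, 0, 0]},
    {"jaw": 0.04, "travel": [0, 0, -0.08], "turn": [0, 0, 0]},
    {"jaw": 0.04, "travel": [0, 0, -0.11], "turn": [0, 0, 0]},
    {"jaw": 0.04, "travel": [-0.001, -0.02, -0.12], "turn": [0, 0, 0]},
    {"jaw": 0.04, "travel": [-0.05, -0.554, -0.12], "turn": [0, 0, 0]},
    {"jaw": 0.04, "travel": [-0.05, -0.554, -0.12], "turn": [0, 0, 0]},
    {"jaw": 0.04, "travel": [-0.05, -0.554, -0.12], "turn": [0, 0, 0]},
    {"jaw": 0.04, "travel": [-0.05, -0.554, -0.12], "turn": [0, 0, 0]},
    {"jaw": 0.04, "travel": [-0.05, -0.554, -0.12], "turn": [0, 0, 0]},
    {"jaw": 0.04, "travel": [-0.05, -0.554, -0.12], "turn": [0, 0, 0]},
    {"jaw": 0.04, "travel": [-0.05, -0.554, -0.12], "turn": [0, 0, 0]},
    {"jaw": 0.04, "travel": [-0.05, -0.554, -0.12], "turn": [0, 0, 0]},
    {"jaw": 0.04, "travel": [-0.05, -0.554, -0.12], "turn": [0, 0, 0]},
    {"jaw": 0.04, "travel": [-0.05, -0.554, -0.12], "turn": [0, 0, 0]},
    {"jaw": 0.04, "travel": [-0.05, -0.554, -0.12], "turn": [0, 0, 0]},
    {"jaw": 0.04, "travel": [-0.05, -0.554, -0.12], "turn": [0, 0, 0]},
    {"jaw": 0.04, "travel": [-0.05, -0.554, -0.12], "turn": [0, 0, 0]},
    {"jaw": 0.04, "travel": [-0.05, -0.554, -0.12], "turn": [0, 0, 0]},
    {"jaw": 0.04, "travel": [-0.05, -0.554, -0.12], "turn": [0, 0, 0]}
  ]
}}

```text
time_s: 23.1
tool_pos: [0.5234, -0.3594, 0.1687]
tcp_rot: [-0.001, 0.001, 1.0, 0.0]
ft_force: [0.5, 0.9, -1.6]
gripper_width: 0.0508
finger_force: 15.0
```

Request:
{"method": "drive_tool", "body": {
  "increments": [
    {"jaw": 0.04, "travel": [0, 0.001, 0], "turn": [0, 0, 0]},
    {"jaw": 0.04, "travel": [0, 0.001, 0.02], "turn": [0, 0, 0]},
    {"jaw": 0.04, "travel": [0, 0.001, 0.05], "turn": [0, 0, 0]},
    {"jaw": 0.04, "travel": [0, 0.001, 0.08], "turn": [0, 0, 0]},
    {"jaw": 0.04, "travel": [0, 0.001, 0.1], "turn": [0, 0, 0]},
    {"jaw": 0.04, "travel": [0, 0.001, 0.11], "turn": [0, 0, 0]},
    {"jaw": 0.04, "travel": [0, 0.001, 0.115], "turn": [0, 0, 0]},
    {"jaw": 0.04, "travel": [0, 0.001, 0.118], "turn": [0, 0, 0]},
    {"jaw": 0.04, "travel": [0, 0.001, 0.119], "turn": [0, 0, 0]},
    {"jaw": 0.04, "travel": [0, 0.001, 0.12], "turn": [0, 0, 0]},
    {"jaw": 0.04, "travel": [0, 0.001, 0.1205], "turn": [0, 0, 0]},
    {"jaw": 0.04, "travel": [0, 0.001, 0.121], "turn": [0, 0, 0]},
    {"jaw": 0.04, "travel": [0, 0.001, 0.121], "turn": [0, 0, 0]}
  ]
}}

```text
time_s: 24.18
tool_pos: [0.5244, -0.3573, 0.0499]
tcp_rot: [0.001, -0.0, 1.0, -0.0]
ft_force: [-0.0, 2.5, 6.0]
gripper_width: 0.0507
finger_force: 15.0
```

Request:
{"method": "drive_tool", "body": {
  "increments": [
    {"jaw": 0.06, "travel": [0, 0, 0], "turn": [0, 0, 0]},
    {"jaw": 0.093, "travel": [0, 0, 0], "turn": [0, 0, 0]},
    {"jaw": 0.093, "travel": [0, 0, 0], "turn": [0, 0, 0]},
    {"jaw": 0.093, "travel": [0, 0, 0], "turn": [0, 0, 0]},
    {"jaw": 0.093, "travel": [0, 0, 0], "turn": [0, 0, 0]},
    {"jaw": 0.093, "travel": [0, 0, -0.02], "turn": [0, 0, 0]},
    {"jaw": 0.093, "travel": [0, 0, -0.06], "turn": [0, 0, 0]},
    {"jaw": 0.093, "travel": [0, 0, -0.1], "turn": [0, 0, 0]},
    {"jaw": 0.093, "travel": [0, 0, -0.14], "turn": [0, 0, 0]},
    {"jaw": 0.093, "travel": [0, 0, -0.169], "turn": [0, 0, 0]},
    {"jaw": 0.093, "travel": [0.063, 0.191, -0.169], "turn": [0, 0, 0]},
    {"jaw": 0.093, "travel": [0.063, 0.191, -0.169], "turn": [0, 0, 0]},
    {"jaw": 0.093, "travel": [0.063, 0.191, -0.169], "turn": [0, 0, 0]},
    {"jaw": 0.093, "travel": [0.063, 0.191, -0.169], "turn": [0, 0, 0]},
    {"jaw": 0.093, "travel": [0.063, 0.191, -0.169], "turn": [0, 0, 0]},
    {"jaw": 0.093, "travel": [0.063, 0.191, -0.169], "turn": [0, 0, 0]},
    {"jaw": 0.093, "travel": [0.063, 0.191, -0.169], "turn": [0, 0, 0]},
    {"jaw": 0.093, "travel": [0.063, 0.191, -0.169], "turn": [0, 0, 0]}
  ]
}}

```text
time_s: 25.68
tool_pos: [0.461, -0.1663, 0.2179]
tcp_rot: [0.0, -0.0, 1.0, -0.0]
ft_force: [-0.3, -0.5, -0.6]
gripper_width: 0.0926
finger_force: 0.0
```

Run:
```python
from h import *
from plant import sense
print(sense()["tool_pos"].round(4))
w=wrist();cv2.imwrite("pics/w6.png",w["frame"][:,:,::-1])
P=lambda x:(lambda y:(y[:2]/y[2]).round(1))(w["mtx"]@(w["R"]@np.array(x)+w["t"]))
print("lid exp",P([.461,-.166,.076]))
m=comp(mask(w["frame"],"blue"),(317,187),50);print(cv2.boundingRect(m))
m=mask(w["frame"],"red",90,30);k=np.zeros_like(m);cv2.circle(k,(318,195),70,255,-1);m&=k
ct=max(cv2.findContours(m,0,1)[0],key=cv2.contourArea)[:,0]
W=np.float32([plane(w,u,.022)[:2] for u in ct])*1000
b=cv2.minAreaRect(W);B=cv2.boxPoints(b);ax=max(B[1]-B[0],B[2]-B[1],key=np.linalg.norm);L=np.linalg.norm(ax);ax=ax/L*np.sign(ax[0])
print("red",np.round(b[1],1),"origin",(np.array(b[0])+ax*(40-L/2)).round(1),"from far end",(np.array(b[0])+ax*(L/2-96)).round(1))
```

```text
[ 0.461  -0.1663  0.2179]
lid exp [317.1 188.5]
(294, 164, 47, 47)
red [139.9  89. ] origin [ 462.  -166.9] from far end [ 465.8 -166. ]
```

View pics/w6.png

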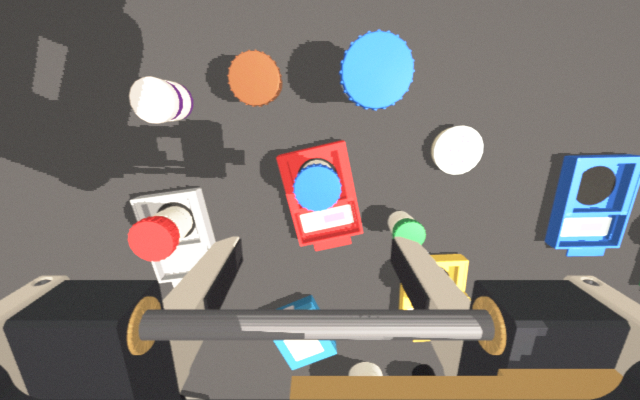

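The blue lid is at (317,187), aligned with the tool. The red cup stands in the grey tray (165,230). The blue tray at (595,200) is empty.

Request:
{"method": "drive_tool", "body": {
  "increments": [
    {"jaw": 0.093, "travel": [-0.001, 0, 0.04], "turn": [0, 0, 0]},
    {"jaw": 0.093, "travel": [-0.001, 0, 0.08], "turn": [0, 0, 0]},
    {"jaw": 0.093, "travel": [-0.001, 0, 0.11], "turn": [0, 0, 0]},
    {"jaw": 0.093, "travel": [-0.001, 0, 0.135], "turn": [0, 0, 0]},
    {"jaw": 0.093, "travel": [-0.001, 0, 0.155], "turn": [0, 0, 0]},
    {"jaw": 0.093, "travel": [-0.001, 0, 0.168], "turn": [0, 0, 0]},
    {"jaw": 0.093, "travel": [-0.001, 0, 0.168], "turn": [0, 0, 0]},
    {"jaw": 0.06, "travel": [-0.001, 0, 0.168], "turn": [0, 0, 0]},
    {"jaw": 0.06, "travel": [-0.001, 0, 0.168], "turn": [0, 0, 0]},
    {"jaw": 0.06, "travel": [-0.001, 0, 0.168], "turn": [0, 0, 0]},
    {"jaw": 0.04, "travel": [-0.001, 0, 0.168], "turn": [0, 0, 0]},
    {"jaw": 0.04, "travel": [-0.001, 0, 0.168], "turn": [0, 0, 0]},
    {"jaw": 0.04, "travel": [-0.001, 0, 0.168], "turn": [0, 0, 0]},
    {"jaw": 0.04, "travel": [-0.001, 0, 0.168], "turn": [0, 0, 0]},
    {"jaw": 0.04, "travel": [-0.001, 0, 0.168], "turn": [0, 0, 0]}
  ]
}}

```text
time_s: 26.98
tool_pos: [0.4619, -0.166, 0.0499]
tcp_rot: [0.0, -0.0, 1.0, -0.0]
ft_force: [0.2, 0.8, 1.8]
gripper_width: 0.0508
finger_force: 15.0
```

Request:
{"method": "drive_tool", "body": {
  "increments": [
    {"jaw": 0.04, "travel": [0, 0, -0.015], "turn": [0, 0, 0]},
    {"jaw": 0.04, "travel": [0, 0, -0.045], "turn": [0, 0, 0]},
    {"jaw": 0.04, "travel": [0, 0, -0.08], "turn": [0, 0, 0]},
    {"jaw": 0.04, "travel": [0, 0, -0.11], "turn": [0, 0, 0]},
    {"jaw": 0.04, "travel": [0, 0.01, -0.12], "turn": [0, 0, 0]},
    {"jaw": 0.04, "travel": [-0.001, 0.03, -0.12], "turn": [0, 0, 0]},
    {"jaw": 0.04, "travel": [-0.012, 0.364, -0.12], "turn": [0, 0, 0]},
    {"jaw": 0.04, "travel": [-0.012, 0.364, -0.12], "turn": [0, 0, 0]},
    {"jaw": 0.04, "travel": [-0.012, 0.364, -0.12], "turn": [0, 0, 0]},
    {"jaw": 0.04, "travel": [-0.012, 0.364, -0.12], "turn": [0, 0, 0]},
    {"jaw": 0.04, "travel": [-0.012, 0.364, -0.12], "turn": [0, 0, 0]},
    {"jaw": 0.04, "travel": [-0.012, 0.364, -0.12], "turn": [0, 0, 0]},
    {"jaw": 0.04, "travel": [-0.012, 0.364, -0.12], "turn": [0, 0, 0]},
    {"jaw": 0.04, "travel": [-0.012, 0.364, -0.12], "turn": [0, 0, 0]},
    {"jaw": 0.04, "travel": [-0.012, 0.364, -0.12], "turn": [0, 0, 0]},
    {"jaw": 0.04, "travel": [-0.012, 0.364, -0.12], "turn": [0, 0, 0]},
    {"jaw": 0.04, "travel": [-0.012, 0.364, -0.12], "turn": [0, 0, 0]},
    {"jaw": 0.04, "travel": [-0.012, 0.364, -0.12], "turn": [0, 0, 0]}
  ]
}}

```text
time_s: 28.48
tool_pos: [0.4737, 0.1971, 0.1694]
tcp_rot: [-0.0, 0.0, 1.0, -0.0]
ft_force: [-0.1, 0.1, 0.1]
gripper_width: 0.0512
finger_force: 15.0
```

Request:
{"method": "drive_tool", "body": {
  "increments": [
    {"jaw": 0.04, "travel": [0, 0, 0.02], "turn": [0, 0, 0]},
    {"jaw": 0.04, "travel": [0, 0, 0.05], "turn": [0, 0, 0]},
    {"jaw": 0.04, "travel": [0, 0, 0.08], "turn": [0, 0, 0]},
    {"jaw": 0.04, "travel": [0, 0, 0.1], "turn": [0, 0, 0]},
    {"jaw": 0.04, "travel": [0, 0, 0.11], "turn": [0, 0, 0]},
    {"jaw": 0.04, "travel": [0, 0, 0.115], "turn": [0, 0, 0]},
    {"jaw": 0.04, "travel": [0, 0, 0.118], "turn": [0, 0, 0]},
    {"jaw": 0.04, "travel": [0, 0, 0.119], "turn": [0, 0, 0]},
    {"jaw": 0.04, "travel": [0, 0, 0.12], "turn": [0, 0, 0]},
    {"jaw": 0.04, "travel": [0, 0, 0.1205], "turn": [0, 0, 0]},
    {"jaw": 0.04, "travel": [0, 0, 0.121], "turn": [0, 0, 0]},
    {"jaw": 0.04, "travel": [0, 0, 0.121], "turn": [0, 0, 0]}
  ]
}}

```text
time_s: 29.48
tool_pos: [0.4744, 0.1982, 0.0499]
tcp_rot: [0.001, -0.0, 1.0, 0.0]
ft_force: [-0.7, 0.3, 4.5]
gripper_width: 0.051
finger_force: 15.0
```

Request:
{"method": "drive_tool", "body": {
  "increments": [
    {"jaw": 0.06, "travel": [0, 0, 0], "turn": [0, 0, 0]},
    {"jaw": 0.093, "travel": [0, 0, 0], "turn": [0, 0, 0]},
    {"jaw": 0.093, "travel": [0, 0, 0], "turn": [0, 0, 0]},
    {"jaw": 0.093, "travel": [0, 0, 0], "turn": [0, 0, 0]},
    {"jaw": 0.093, "travel": [0, 0, 0], "turn": [0, 0, 0]},
    {"jaw": 0.093, "travel": [0, 0, -0.02], "turn": [0, 0, 0]},
    {"jaw": 0.093, "travel": [0, 0, -0.06], "turn": [0, 0, 0]},
    {"jaw": 0.093, "travel": [0, 0, -0.1], "turn": [0, 0, 0]},
    {"jaw": 0.093, "travel": [0, 0, -0.14], "turn": [0, 0, 0]},
    {"jaw": 0.093, "travel": [0, 0, -0.169], "turn": [0, 0, 0]},
    {"jaw": 0.093, "travel": [0, 0, -0.169], "turn": [0, 0, 0]}
  ]
}}

```text
time_s: 30.4
tool_pos: [0.4753, 0.1985, 0.2244]
tcp_rot: [0.004, -0.0, 1.0, 0.001]
ft_force: [0.5, -0.6, 1.6]
gripper_width: 0.0929
finger_force: 0.0
```

Request:
{"method": "drive_tool", "body": {
  "increments": [
    {"jaw": 0.093, "travel": [-0.05, -0.556, 0], "turn": [0, 0, 0]},
    {"jaw": 0.093, "travel": [-0.05, -0.556, 0], "turn": [0, 0, 0]},
    {"jaw": 0.093, "travel": [-0.05, -0.556, 0], "turn": [0, 0, 0]},
    {"jaw": 0.093, "travel": [-0.05, -0.556, 0], "turn": [0, 0, 0]},
    {"jaw": 0.093, "travel": [-0.05, -0.556, 0], "turn": [0, 0, 0]},
    {"jaw": 0.093, "travel": [-0.05, -0.556, 0], "turn": [0, 0, 0]},
    {"jaw": 0.093, "travel": [-0.05, -0.556, 0], "turn": [0, 0, 0]},
    {"jaw": 0.093, "travel": [-0.05, -0.556, 0], "turn": [0, 0, 0]},
    {"jaw": 0.093, "travel": [-0.05, -0.556, 0], "turn": [0, 0, 0]},
    {"jaw": 0.093, "travel": [-0.05, -0.556, 0], "turn": [0, 0, 0]},
    {"jaw": 0.093, "travel": [-0.05, -0.556, 0], "turn": [0, 0, 0]},
    {"jaw": 0.093, "travel": [-0.05, -0.556, 0], "turn": [0, 0, 0]},
    {"jaw": 0.093, "travel": [-0.05, -0.556, 0], "turn": [0, 0, 0]},
    {"jaw": 0.093, "travel": [-0.05, -0.556, 0], "turn": [0, 0, 0]},
    {"jaw": 0.093, "travel": [-0.05, -0.556, 0], "turn": [0, 0, 0]},
    {"jaw": 0.093, "travel": [-0.05, -0.556, 0], "turn": [0, 0, 0]},
    {"jaw": 0.093, "travel": [-0.05, -0.556, 0], "turn": [0, 0, 0]},
    {"jaw": 0.093, "travel": [-0.05, -0.556, 0], "turn": [0, 0, 0]}
  ]
}}

```text
time_s: 31.9
tool_pos: [0.524, -0.3569, 0.2177]
tcp_rot: [0.0, -0.001, 1.0, 0.0]
ft_force: [0.3, -0.3, -0.7]
gripper_width: 0.0931
finger_force: 0.0
```

Request:
{"method": "drive_tool", "body": {
  "increments": [
    {"jaw": 0.093, "travel": [0, 0, 0.04], "turn": [0, 0, 0]},
    {"jaw": 0.093, "travel": [0, 0, 0.08], "turn": [0, 0, 0]},
    {"jaw": 0.093, "travel": [0, 0, 0.11], "turn": [0, 0, 0]},
    {"jaw": 0.093, "travel": [0, 0, 0.135], "turn": [0, 0, 0]},
    {"jaw": 0.093, "travel": [0, 0, 0.155], "turn": [0, 0, 0]},
    {"jaw": 0.093, "travel": [0, 0, 0.168], "turn": [0, 0, 0]},
    {"jaw": 0.093, "travel": [0, 0, 0.168], "turn": [0, 0, 0]},
    {"jaw": 0.06, "travel": [0, 0, 0.168], "turn": [0, 0, 0]},
    {"jaw": 0.06, "travel": [0, 0, 0.168], "turn": [0, 0, 0]},
    {"jaw": 0.06, "travel": [0, 0, 0.168], "turn": [0, 0, 0]},
    {"jaw": 0.04, "travel": [0, 0, 0.168], "turn": [0, 0, 0]},
    {"jaw": 0.04, "travel": [0, 0, 0.168], "turn": [0, 0, 0]},
    {"jaw": 0.04, "travel": [0, 0, 0.168], "turn": [0, 0, 0]},
    {"jaw": 0.04, "travel": [0, 0, 0.168], "turn": [0, 0, 0]},
    {"jaw": 0.04, "travel": [0, 0, 0.168], "turn": [0, 0, 0]}
  ]
}}

```text
time_s: 33.15
tool_pos: [0.5239, -0.3581, 0.0499]
tcp_rot: [0.0, -0.0, 1.0, -0.0]
ft_force: [0.5, -0.3, 1.2]
gripper_width: 0.0506
finger_force: 15.0
```

Request:
{"method": "drive_tool", "body": {
  "increments": [
    {"jaw": 0.04, "travel": [0, 0, -0.015], "turn": [0, 0, 0]},
    {"jaw": 0.04, "travel": [0, 0, -0.045], "turn": [0, 0, 0]},
    {"jaw": 0.04, "travel": [0, 0, -0.08], "turn": [0, 0, 0]},
    {"jaw": 0.04, "travel": [0, 0, -0.11], "turn": [0, 0, 0]},
    {"jaw": 0.04, "travel": [0.003, 0.01, -0.12], "turn": [0, 0, 0]},
    {"jaw": 0.04, "travel": [0.009, 0.03, -0.12], "turn": [0, 0, 0]},
    {"jaw": 0.04, "travel": [0.061, 0.192, -0.12], "turn": [0, 0, 0]},
    {"jaw": 0.04, "travel": [0.061, 0.192, -0.12], "turn": [0, 0, 0]},
    {"jaw": 0.04, "travel": [0.061, 0.192, -0.12], "turn": [0, 0, 0]},
    {"jaw": 0.04, "travel": [0.061, 0.192, -0.12], "turn": [0, 0, 0]},
    {"jaw": 0.04, "travel": [0.061, 0.192, -0.12], "turn": [0, 0, 0]},
    {"jaw": 0.04, "travel": [0.061, 0.192, -0.12], "turn": [0, 0, 0]},
    {"jaw": 0.04, "travel": [0.061, 0.192, -0.12], "turn": [0, 0, 0]},
    {"jaw": 0.04, "travel": [0.061, 0.192, -0.12], "turn": [0, 0, 0]}
  ]
}}

```text
time_s: 34.32
tool_pos: [0.463, -0.1668, 0.1698]
tcp_rot: [-0.0, 0.0, 1.0, -0.0]
ft_force: [-0.0, -0.9, -1.0]
gripper_width: 0.0505
finger_force: 15.0
```

Request:
{"method": "drive_tool", "body": {
  "increments": [
    {"jaw": 0.04, "travel": [0, 0, 0.02], "turn": [0, 0, 0]},
    {"jaw": 0.04, "travel": [0, 0, 0.05], "turn": [0, 0, 0]},
    {"jaw": 0.04, "travel": [0, 0, 0.08], "turn": [0, 0, 0]},
    {"jaw": 0.04, "travel": [0, 0, 0.1], "turn": [0, 0, 0]},
    {"jaw": 0.04, "travel": [0, 0, 0.11], "turn": [0, 0, 0]},
    {"jaw": 0.04, "travel": [0, 0, 0.115], "turn": [0, 0, 0]},
    {"jaw": 0.04, "travel": [0, 0, 0.118], "turn": [0, 0, 0]},
    {"jaw": 0.04, "travel": [0, 0, 0.119], "turn": [0, 0, 0]},
    {"jaw": 0.04, "travel": [0, 0, 0.12], "turn": [0, 0, 0]},
    {"jaw": 0.04, "travel": [0, 0, 0.1205], "turn": [0, 0, 0]},
    {"jaw": 0.04, "travel": [0, 0, 0.121], "turn": [0, 0, 0]},
    {"jaw": 0.04, "travel": [0, 0, 0.121], "turn": [0, 0, 0]}
  ]
}}

```text
time_s: 35.32
tool_pos: [0.4635, -0.1663, 0.0498]
tcp_rot: [0.001, -0.0, 1.0, -0.0]
ft_force: [0.7, 0.9, 4.9]
gripper_width: 0.051
finger_force: 15.0
```

Request:
{"method": "drive_tool", "body": {
  "increments": [
    {"jaw": 0.06, "travel": [0, 0, 0], "turn": [0, 0, 0]},
    {"jaw": 0.093, "travel": [0, 0, 0], "turn": [0, 0, 0]},
    {"jaw": 0.093, "travel": [0, 0, 0], "turn": [0, 0, 0]},
    {"jaw": 0.093, "travel": [0, 0, 0], "turn": [0, 0, 0]},
    {"jaw": 0.093, "travel": [0, 0, 0], "turn": [0, 0, 0]},
    {"jaw": 0.093, "travel": [0, 0, -0.02], "turn": [0, 0, 0]},
    {"jaw": 0.093, "travel": [0, 0, -0.06], "turn": [0, 0, 0]},
    {"jaw": 0.093, "travel": [0, 0, -0.1], "turn": [0, 0, 0]},
    {"jaw": 0.093, "travel": [0, 0, -0.14], "turn": [0, 0, 0]},
    {"jaw": 0.093, "travel": [0, 0, -0.17], "turn": [0, 0, 0]},
    {"jaw": 0.093, "travel": [0, -0.1, -0.21], "turn": [0, 0, 0]},
    {"jaw": 0.093, "travel": [0, -0.17, -0.25], "turn": [0, 0, 0]},
    {"jaw": 0.093, "travel": [0, -0.17, -0.25], "turn": [0, 0, 0]},
    {"jaw": 0.093, "travel": [0, -0.17, -0.25], "turn": [0, 0, 0]},
    {"jaw": 0.093, "travel": [0, -0.17, -0.25], "turn": [0, 0, 0]},
    {"jaw": 0.093, "travel": [0, -0.17, -0.25], "turn": [0, 0, 0]}
  ]
}}

```text
time_s: 36.65
tool_pos: [0.4627, -0.3396, 0.3002]
tcp_rot: [0.0, 0.001, 1.0, -0.001]
ft_force: [1.0, -0.4, -0.6]
gripper_width: 0.093
finger_force: 0.0
```

Run:
```python
from plant import *
import cv2
cv2.imwrite("pics/scene9.png",capture("scene")["frame"][:,:,::-1])
cv2.imwrite("pics/top9.png",capture("top")["frame"][:,:,::-1])
```

```text
(no output)
```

View pics/scene9.png

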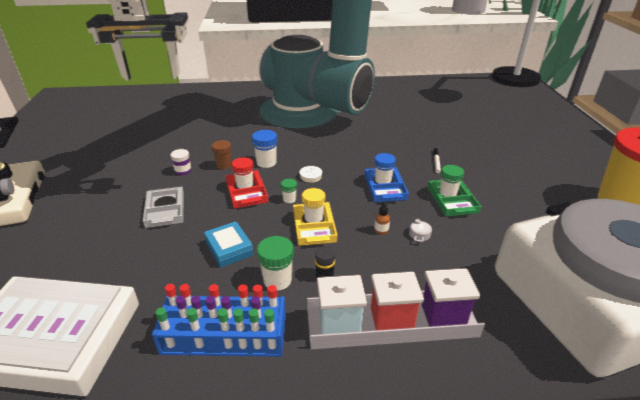

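View pics/top9.png

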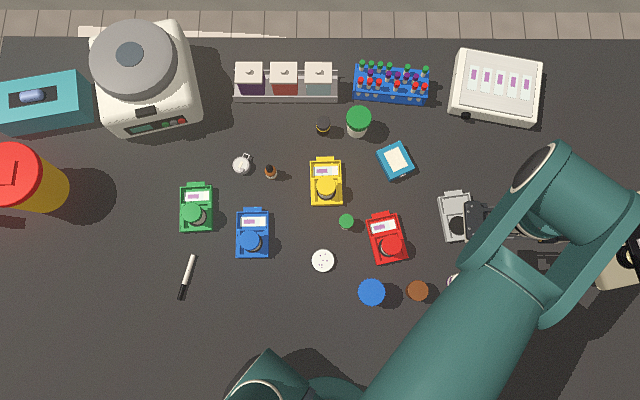

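In the scene view all four cups stand upright in matching trays: red (243,172), yellow (314,205), blue (384,167) and green (452,180). The bottle is standing at (382,220), the grey tray is empty, and the top view agrees.

```bash
python3 -c "
from plant import *
print(sign_off())"
```

```text
the job is handed in; nothing more can be done
None
```

Job handed in at about 37 s: all four cups stand upright in the trays matching their lids, the grey tray is empty, and the oil bottle is still standing.

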